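Snug a charcoal block in the bench clamp for truing

TASK

The end of the charcoal soldering block needs filing true, so hold it in the screw clamp on the bench: lay it flat on the cork packing in the clamp's bed, long way in and centred, and push one end fully home and square against the stop under the pad. Then turn the T-handle clockwise until the screw's pad bears on the block and snug it by feel to about 100 N: half of that and it will creep under the file, double and the brittle charcoal cracks. Let go, and leave the hardwood block and the tools lying where they are.

Things in the scene. Friction and masses are not known exactly. Their poses are not given: they have to be found in the camera images.
- charcoal_block: The work: dark grey charcoal soldering block, loose, a plain bar 50 x 120 x 22 mm (own x, y, z), about 0.17 kg. Origin: centre of its underside, z up. Its long way is its own y axis; either end may go against the stop. When home, its origin lies at the clamp's own x = -36 mm and its outer end at -96 mm.
- clamp: Grey cast bench clamp, C-shaped from the side, fixed to the bench. Origin: on the vertical screw axis, at bench height; own z up; its open mouth looks along own -x, roughly to the robot. Overarm and round boss (38 mm across, on the screw axis) lie 64 to 100 mm above the bench, with a nut on top up to 105 mm. Nothing guides the block's sides.
- clamp_stop (a point): Middle of the face of the stop, a bright upright plate 50 mm wide whose top is 39 mm above the bench; the face looks along own -x. Axes as the clamp's. It lies at the clamp's own x = +24 mm, 28 mm above the bench.
- packing_top (a point): Middle of the top of the packing, the cork slip let into the clamp's bed on which the block lies: 103 mm long (own x, as the clamp's), 54 mm wide, fixed, at the clamp's own x from -80.5 to +22.5 mm. Its top stands 15.5 to 17.5 mm above the bench (it differs from day to day; it gives 1 mm for 100 N), a little proud of the bed's rim (64 mm wide, front at x = -85 mm).
- clamp_nut (a point): Top of the brass nut in which the screw runs, on its axis, 105 mm above the bench. Feel: the free screw turns stiffly, at about 0.25 N m. Once the pad bears, its force climbs 160 N per rad and the turning torque 1.9 mN m per newton (0.44 N m at 100 N). At a stop, friction can hold the torque up to 0.3 N m off; torques read in one same way still rise by 1.9 mN m per newton. It holds when let go.
- clamp_handle: T-handle on top of the screw: level dark bar 88 mm long over its ball ends (own x), 12 mm wide (own y; ball ends 16), 14 mm high. Origin: mid-bar, on the screw axis, about 145 mm above the bench; 35 mm below it is clear but for a neck under 16 mm thick. Turning it clockwise (seen from above) drives it and the pad down 12 mm a turn (1.9 mm per rad); 1.7 to 4.3 rad are needed in all.
- clamp_screw: Screw with the round steel pad (25 mm across, level, not turning) that hangs on its lower end in the clamp's mouth and presses on the work. It only travels up and down with the handle. Origin: on the screw axis near bench height; the pad's underside lies about 40 to 46 mm above it (not measured closely). Roughly 2 to 7 mm of air lie between pad and seated block at the start.
- hardwood_block: Bystander, loose: brown hardwood block 45 x 105 x 24 mm (own x, y, z), a little smaller than the charcoal block. Not the work. Origin: centre of its underside.
- flat_file: Bystander, loose: 195 mm hand file with wooden handle, 22 mm high. Origin: centre of its underside.
- brass_brush: Bystander, loose: wooden scratch brush 200 x 14 x 24 mm. Origin: centre of its underside.
- calipers: Bystander, loose: steel calipers 190 x 60 x 8 mm. Origin: centre of its underside.
- side_cutters: Bystander, loose: small side cutters 107 x 61 x 12 mm. Origin: centre of its underside.
- small_jar: Bystander, loose: white plastic jar, 72 mm across, 66 mm high. Origin: centre of its underside.
- sanding_stick: Bystander, loose: sanding stick 200 x 22 x 7 mm. Origin: centre of its underside.
There are look-alikes about, which are no part of the job. What is shaped like the charcoal_block but pink or purple is not meant.

How it is judged (in metres and radians):
On the way, in this order (a step that is already met when the one before it is completed fails the run):
1. the charcoal block lies flat on the packing in the bed, long way in, centred and square, one end home against the stop, with the screw's pad still off it (x of charcoal_block in the frame of clamp above -0.039 m and y of charcoal_block in the frame of clamp between -0.008 and 0.008 m and z of charcoal_block in the frame of packing_top between -0.002 and 0.002 m and angle between the y axis of charcoal_block and the x axis of clamp, either way round below 0.07 rad and contact force between clamp_screw and charcoal_block below 3 N), for 0.3 s.
2. the screw's pad is snugged on the seated block with 60 to 150 N (x of charcoal_block in the frame of clamp above -0.039 m and y of charcoal_block in the frame of clamp between -0.008 and 0.008 m and z of charcoal_block in the frame of packing_top between -0.002 and 0.002 m and angle between the y axis of charcoal_block and the x axis of clamp, either way round below 0.07 rad and contact force between clamp_screw and charcoal_block between 60 and 150 N), for 0.3 s.
At the end, for the whole second after the job is handed in: The charcoal block lies flat on the packing in the clamp's bed (underside within 2 mm of its top), one end within 3 mm of the stop, centred within 8 mm and square within 0.07 rad; the screw's pad presses on it with 60 to 150 N; block and handle are at rest and nothing is held (all of step 2 and linear speed of charcoal_block below 0.01 m/s and angular speed of clamp_handle below 0.05 rad/s); the robot touches nothing.
It fails at once if the charcoal block is squeezed by the screw's pad with more than 195 N (it cracks) (contact force between clamp_screw and charcoal_block above 195 N).
It fails at once if the hardwood block or a tool is shoved more than 30 mm from its place (distance of any of hardwood_block, flat_file, brass_brush, calipers, side_cutters, small_jar, sanding_stick from where it was at the start of the episode above 0.03 m).
It also fails if it takes over 72 s, if anything falls off the work surface, if the arm or the gripper's body presses on something with over 40 N, if the wrist force passes 120 N, or if a joint passes its speed limit or range.

ROBOT

A 6-joint arm with a two-finger parallel gripper is mounted at the origin on a cart in front of the work surface, level with it; the furniture and walls round the work are solid. World frame = base frame: x ahead of the robot, y to its left, z up, the work surface at z = 0. Lengths are in m, angles in degrees, forces in N, time in s.
With the tool pointing down it reaches from about 0.3 to 0.825 m from the base axis. Payload 5.4 kg.
Tool frame: the origin (TCP) lies on the centre line of the jaws, within the pads' length; the fingertips stand 11 mm ahead of it and the grasp point (between the pads) lies 8 mm behind it; z points along the fingers, x is the direction in which the jaws open and shut, and the axes are right-handed (so a half turn about z gives the same grasp; the last joint's range is limited). The gripper opens to 92 mm and grips with 3 to 60 N. Pads are 20 mm wide; open, the fingers measure 128 mm over their backs; the gripper's body (75 mm by 189 mm) begins 69 mm behind the grasp point.
Start: joints at [-87.611, 9.076, 91.501, -0, 79.423, -12.038], TCP at [0.143, -0.557, 0.226] pointing down, gripper open.
Joint ranges: [-166.64, 166.64], [-54.1, 131.32], [10.49, 154.53], [-73.88, 253.88], [9.74, 151.15], [-171.62, 171.62]. Speed limits (degrees/s): [147.25, 147.25, 180, 180, 180, 180].

INTERFACE

Orientations are given as a 3x3 rotation matrix whose columns are the frame's x, y, z axes.
In Python, from cell import env, optics gives the robot as it stands.
- The arm moves only by the shell command python3 -m handwheel 'ROWS' [OPENING]. ROWS is JSON, a list of rows, each a list of 2 entries, a list of its own where there are three numbers: the shift along the tool's x, y, z in m, then the turn, a rotation vector about the tool's x, y, z in rad. A call has 1 to 8 rows; each row shifts and turns the commanded pose from where the row before left it, along the tool's axes as they then stand; what a row does not reach is not made up. A row lasts 1/10 s, in which the tool goes at most 50 mm and 8.59 degrees, less where a joint would pass 70% of its speed; a pose out of reach is approached as far as the arm can. A call is refused whole if a number of a shift passes 0.05 or a number of a turn 0.15, either way. A call with a gripper value outside its range is refused whole. OPENING is the finger opening in m, from 0 to 0.0919, set as the call begins (- or left out, the last holds). The fingers move at their own pace and stop on an object; the grip force is fixed at half the most. Time passes only in rows, so rows that do not move let the fingers close. It gives the time, the measured TCP pose, the force and the opening at its end, in the units of the state.
- env.get_state(): the state, without advancing time (a new reading comes with each control period).
- optics.snapshot(name): name is "scene" or "top" or "wrist"; returns the picture (420x560x3 uint8, red, green, blue); there is no depth.
- optics.camera_info(name): a dict with "camera_matrix" (3x3 intrinsics, pixels), "rvec" (rotation vector, rad) and "tvec" (3), from world to camera coordinates, as OpenCV has them. Camera axes: x right, y down, z forward; pixel columns grow to the right and rows downward; lengths in m; the calibration is good to about 2 mm. A picture is of the moment at which its call begins: read the wrist's pose just before it. camera_info takes no time and is no camera call; for the wrist camera it gives the pose at the moment of the call.
- env.sign_off(): hands the job in, once; it reports no verdict.
The state is a dict: "time_s": time; "qpos": joint angles; "joint_velocities": joint speeds; "tau": joint torques, N m; "tool_pos": TCP position; "tool_rot": TCP orientation; "contact_force": force on the tool from outside, world axes, zero at the start; "torque": the same for the moment, N m; "opening": opening from 0.0 (shut) to 1.0 (fully open).
Only numpy, scipy, OpenCV 4.12 (cv2) and the standard library are available. Lean on these libraries where they do the work, as an engineer would, in place of code of your own. Each camera call takes 0.05 s, during which the arm holds its last target.

## Working session

There is one attempt and no reset: what is moved stays moved. The work goes in short steps, Python scripts to look and compute and a shell command to move; the robot and the scene stay as the last step left them, time stands still between calls to the robot, and variables do not carry over. Pictures are saved under pics/ and viewed, and the job is handed in when it is done.

```bash
ls; mkdir -p pics; python3 - <<'E'
from cell import env, optics
import cv2
for n in ("scene","top","wrist"):
    cv2.imwrite(f"pics/{n}0.png",cv2.cvtColor(optics.snapshot(n),cv2.COLOR_RGB2BGR))
    i=optics.camera_info(n);print(n,i)
s=env.get_state();print(s)
E
```

```text
pics
scene {'camera_matrix': array([[463.36605531,   0.        , 281.89897885],
       [  0.        , 463.36605531, 206.319096  ],
       [  0.        ,   0.        ,   1.        ]]), 'rvec': array([ 2.20206286, -0.82084004,  0.36944506]), 'tvec': array([-0.52692917,  0.26007371,  1.44585899])}
top {'camera_matrix': array([[491.28300352,   0.        , 285.01443193],
       [  0.        , 491.28300352, 209.34085104],
       [  0.        ,   0.        ,   1.        ]]), 'rvec': array([ 2.15447427, -2.10309288,  0.16901774]), 'tvec': array([-0.11637089,  0.57264448,  1.65377694])}
wrist {'camera_matrix': array([[311.9545625 ,   0.        , 280.93506889],
       [  0.        , 311.9545625 , 210.04996863],
       [  0.        ,   0.        ,   1.        ]]), 'rvec': array([-2.29329803,  1.77527583,  0.26352647]), 'tvec': array([-0.57359273, -0.03407532,  0.39229366])}
{'time_s': 0.15, 'qpos': array([-8.76111412e+01,  9.10431463e+00,  9.15553246e+01, -9.69030473e-04,
        7.94230545e+01, -1.20383580e+01]), 'joint_velocities': array([ 0.06398913, -0.20344254, -0.18673139, -0.0447754 , -0.02270087,
        0.04621764]), 'tau': array([ 4.28751291e-04, -3.85918236e+01, -3.22433388e+01,  7.01707578e-02,
        3.51169228e-02, -8.52246239e-05]), 'tool_pos': array([ 0.14321063, -0.55639586,  0.2248479 ]), 'tool_rot': array([[ 2.49152922e-01, -9.68464153e-01, -7.67687251e-05],
       [-9.68463122e-01, -2.49152771e-01,  1.44132960e-03],
       [-1.41500319e-03, -2.84763802e-04, -9.99998958e-01]]), 'contact_force': array([-0.15952302,  1.20688764, -0.09342966]), 'torque': array([-0.00278574, -0.03395375, -0.00065934]), 'opening': 0.9975158070841583}
```

View pics/scene0.png

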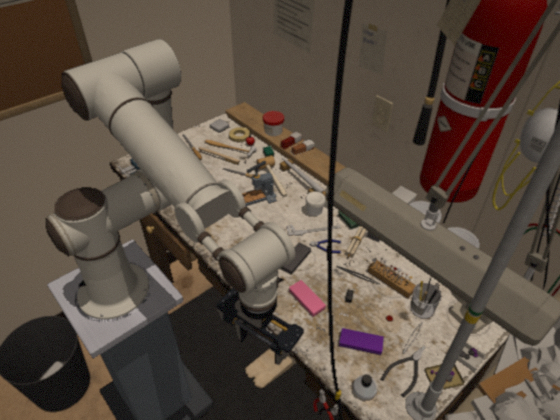

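View pics/top0.png

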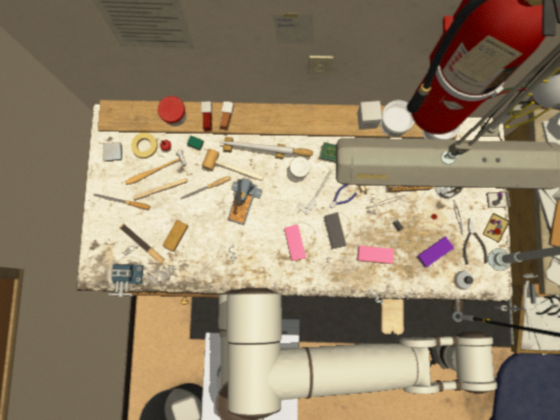

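View pics/wrist0.png

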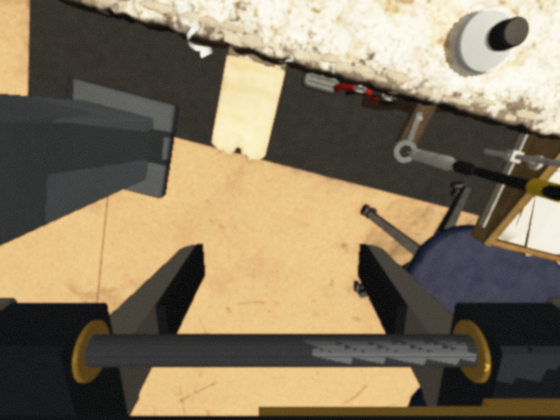

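```bash
cat > h.py <<'E'
from cell import env, optics
import cv2, numpy as np
def cam(n):
    i=optics.camera_info(n); R=cv2.Rodrigues(np.array(i['rvec']))[0]
    return np.array(i['camera_matrix']),R,np.array(i['tvec']).reshape(3)
def ray(c,uv,z):
    K,R,t=c; o=-R.T@t; d=R.T@np.linalg.inv(K)@np.array([uv[0],uv[1],1.]); return o+d*(z-o[2])/d[2]
def proj(c,p):
    K,R,t=c; q=K@(R@np.asarray(p,float)+t); return q[:2]/q[2]
def shot(n,f,crop=None,s=1):
    im=cv2.cvtColor(optics.snapshot(n),cv2.COLOR_RGB2BGR)
    cv2.imwrite(f"pics/{f}_raw.png",im)
    if crop: x0,y0,x1,y1=crop; im=im[y0:y1,x0:x1]
    cv2.imwrite(f"pics/{f}.png",cv2.resize(im,None,fx=s,fy=s,interpolation=cv2.INTER_CUBIC)); 
E
python3 - <<'E'
from h import *
im=cv2.imread('pics/top0.png')[160:280,150:390]
cv2.imwrite('pics/tcrop.png',cv2.resize(im,None,fx=3.3,fy=3.3,interpolation=cv2.INTER_CUBIC))
im=cv2.imread('pics/top0.png')
g=im.max(2)[205:255,318:352]<95
cs,_=cv2.findContours(g.astype(np.uint8),cv2.RETR_EXTERNAL,cv2.CHAIN_APPROX_NONE)
c=max(cs,key=cv2.contourArea)+np.array([318,205]);r=cv2.minAreaRect(c);print(r)
C=cam('top')
b=cv2.boxPoints(r);P=np.array([ray(C,p,0.022)[:2] for p in b]);print(P,P.mean(0))
print([np.linalg.norm(P[i]-P[i-1]) for i in range(4)])
for p in [(242,183),(242,195),(240,210)]: print(ray(C,p,0.1))
E
```

```text
((332.0, 245.0), (0.0, 0.0), 0.0)
[[ 0.45797465 -0.26839634]
 [ 0.45797465 -0.26839634]
 [ 0.45797465 -0.26839634]
 [ 0.45797465 -0.26839634]] [ 0.45797465 -0.26839634]
[np.float64(0.0), np.float64(0.0), np.float64(0.0), np.float64(0.0)]
[0.65355144 0.04485644 0.1       ]
[0.61211452 0.04321889 0.1       ]
[0.56064518 0.04790993 0.1       ]
```

View pics/tcrop.png

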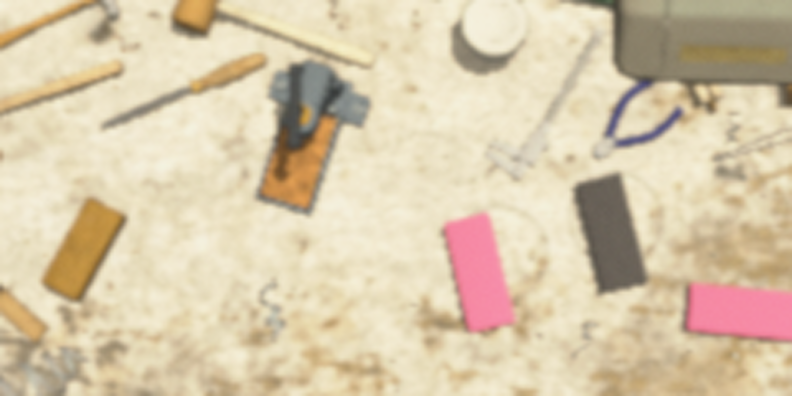

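The top view shows these bar-shaped candidates: dark grey (335,230), pink (295,242), pink (376,255), purple (436,250) and brown hardwood (176,235). Only the dark grey one is the charcoal, and the 3.3x crop confirms it. The clamp is at about (242,195), its cork bed points down-left, and the dark handle bar runs over it.

```bash
python3 - <<'E'
from h import *
im=cv2.imread('pics/top0.png').astype(int)
print(im[230,335],im[230,345],im[205,240],im[190,243])
C=cam('top')
def rect(m,z,name):
    cs,_=cv2.findContours(m.astype(np.uint8),cv2.RETR_EXTERNAL,cv2.CHAIN_APPROX_NONE)
    c=max(cs,key=cv2.contourArea);r=cv2.minAreaRect(c)
    P=np.array([ray(C,p,z)[:2] for p in cv2.boxPoints(r)])
    print(name,r,P.round(4).tolist(),P.mean(0).round(4),[round(float(np.linalg.norm(P[i]-P[i-1])),4) for i in range(4)])
    e=[P[1]-P[0],P[2]-P[1]]; e=max(e,key=np.linalg.norm); print('long axis deg',np.degrees(np.arctan2(e[1],e[0])))
M=np.zeros(im.shape[:2],bool);M[205:255,318:352]=1
rect(M&(im.max(2)<140),0.02,'char')
hsv=cv2.cvtColor(im.astype(np.uint8),cv2.COLOR_BGR2HSV)
M[:]=0;M[185:230,220:262]=1
m=M&(hsv[...,1]>120)&(hsv[...,2]>110)&(hsv[...,0]<25)
rect(m,0.0165,'cork')
crop=cv2.imread('pics/top0.png')[172:232,215:275]
cv2.imwrite('pics/ccrop.png',cv2.resize(crop,None,fx=10,fy=10,interpolation=cv2.INTER_CUBIC))
crop=cv2.imread('pics/scene0.png')[150:220,230:300]
cv2.imwrite('pics/scrop.png',cv2.resize(crop,None,fx=8,fy=8,interpolation=cv2.INTER_CUBIC))
E
```

```text
[ 87  98 106] [199 228 238] [ 50  87 120] [139 144 139]
char ((334.11767578125, 230.47059631347656), (33.46991729736328, 14.552136421203613), 75.96376037597656) [[0.5594, -0.2361], [0.5732, -0.2855], [0.4595, -0.3145], [0.446, -0.2656]] [ 0.5095 -0.2754] [0.1172, 0.0513, 0.1173, 0.0507]
long axis deg -165.69765002390517
cork ((240.0499725341797, 206.84999084472656), (14.546475410461426, 28.144268035888672), 18.43494987487793) [[0.5454, 0.0954], [0.642, 0.0679], [0.6265, 0.0183], [0.5302, 0.0461]] [0.586  0.0569] [0.0515, 0.1005, 0.052, 0.1003]
long axis deg -15.842616693157405
```

View pics/ccrop.png

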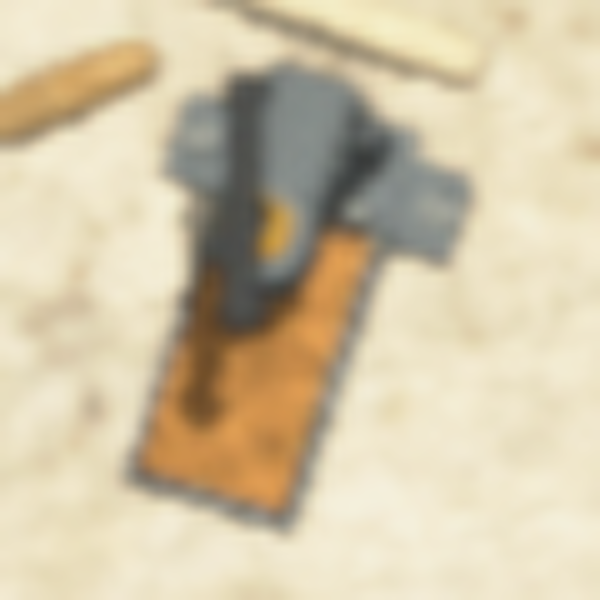

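View pics/scrop.png

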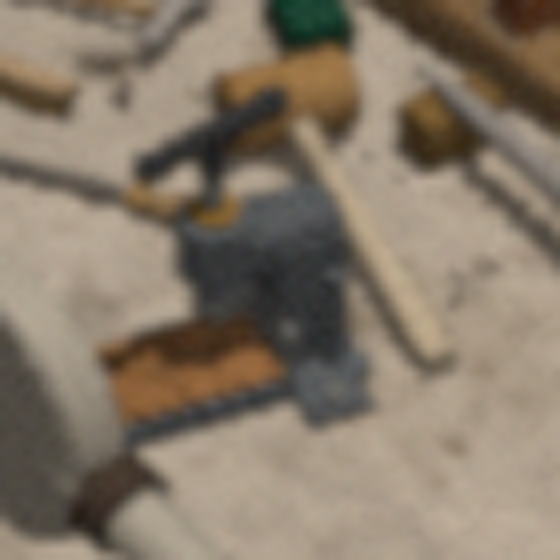

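```bash
cat >> h.py <<'E'
def delta(p, yaw=None):
    """tool-frame shift & turn-z to reach world p with tool x at yaw(deg), tool pointing down"""
    s=env.get_state(); R=np.array(s['tool_rot']); d=R.T@(np.asarray(p)-s['tool_pos'])
    print('shift',d.round(4),'from',np.round(s['tool_pos'],4),'yaw',round(np.degrees(np.arctan2(R[1,0],R[0,0])),2),'t',round(s['time_s'],2))
    if yaw is not None:
        y=np.radians(yaw); Rt=np.array([[np.cos(y),np.sin(y),0],[np.sin(y),-np.cos(y),0],[0,0,-1.]])
        print('turn',cv2.Rodrigues(R.T@Rt)[0].ravel().round(4))
def st():
    s=env.get_state();R=np.array(s['tool_rot']);print('t',round(s['time_s'],2),np.round(s['tool_pos'],4),'yaw',round(np.degrees(np.arctan2(R[1,0],R[0,0])),2),'z',R[:,2].round(3),'F',np.round(s['contact_force'],1),'T',np.round(s['torque'],3),'op',round(s['opening']*.0919,4),'q',np.round(s['qpos'],1))
E
python3 - <<'E'
from h import *
K,R,t=cam('wrist'); s=env.get_state(); print('cam in tool',np.array(s['tool_rot']).T@(-R.T@t-s['tool_pos']))
delta([0.473,-0.285,0.225],-75.7)
C=cam('top');
for z in (.145,): print(ray(C,(239,192),z), ray(C,(239.5,179.5),z),ray(C,(239,203.5),z))
E
```

```text
cam in tool [-0.00049896 -0.08102596 -0.15947694]
shift [-1.807e-01 -3.870e-01  2.000e-04] from [ 0.1432 -0.5564  0.2248] yaw -75.57 t 0.15
turn [-0.0003  0.0014  0.0022]
[0.61301754 0.04887803 0.145     ] [0.65512038 0.04893283 0.145     ] [0.57464032 0.04732199 0.145     ]
```

```bash
python3 -m handwheel '[[[-0.0225,-0.048,0],[0,0,0]],[[-0.0225,-0.048,0],[0,0,0]],[[-0.0225,-0.048,0],[0,0,0]],[[-0.0225,-0.048,0],[0,0,0]],[[-0.0225,-0.048,0],[0,0,0]],[[-0.0225,-0.048,0],[0,0,0]],[[-0.0225,-0.048,0],[0,0,0]],[[-0.0225,-0.048,0],[0,0,0]]]' 0.0919; python3 -m handwheel '[[[0,0,0],[0,0,0]],[[0,0,0],[0,0,0]]]'; python3 - <<'E'
from h import *
st();shot('wrist','w1')
E
```

```text
time_s: 0.95
tool_pos: [0.4529, -0.3005, 0.2255]
tool_rot: [[0.249, -0.968, -0.0], [-0.968, -0.249, 0.0], [-0.0, 0.0, -1.0]]
contact_force: [0.5, -0.6, -0.5]
opening: 0.999
time_s: 1.15
tool_pos: [0.452, -0.3014, 0.2252]
tool_rot: [[0.252, -0.968, -0.001], [-0.968, -0.252, 0.0], [-0.0, 0.001, -1.0]]
contact_force: [-0.3, 0.1, -0.1]
opening: 1.005
t 1.15 [ 0.452  -0.3014  0.2252] yaw -75.43 z [-0.001  0.    -1.   ] F [-0.3  0.1 -0.1] T [-0.091  0.037 -0.068] op 0.0923 q [-46.4   4.4  96.6  -0.   79.   29. ]
```

View pics/w1.png

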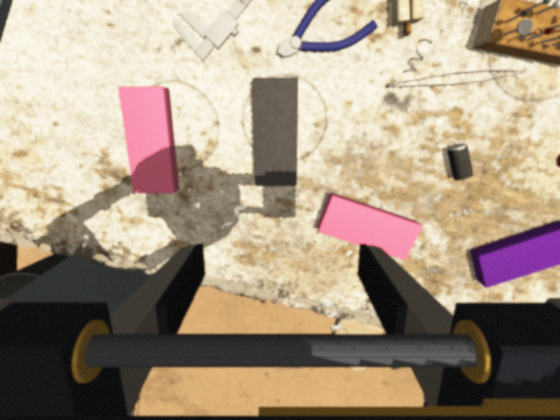

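The dark grey charcoal block is at (275,131) in the wrist view, corners about (253,78) to (297,186). The pinks are at (150,140) and (370,227), and the purple at (515,252), all clear of it.

```bash
python3 - <<'E'
from h import *
im=cv2.imread('pics/w1_raw.png').astype(int)
M=np.zeros(im.shape[:2],bool);M[60:200,235:315]=1
print(im[130,275],im[195,265])
m=(M&(im.max(2)<115)&(im.max(2)-im.min(2)<30)).astype(np.uint8)
m=cv2.morphologyEx(m,cv2.MORPH_OPEN,np.ones((7,7)))
cs,_=cv2.findContours(m,cv2.RETR_EXTERNAL,cv2.CHAIN_APPROX_NONE);c=max(cs,key=cv2.contourArea)
r=cv2.minAreaRect(c);print(r);C=cam('wrist')
P=np.array([ray(C,p,0.022)[:2] for p in cv2.boxPoints(r)]);print(P.round(4).tolist(),P.mean(0),[round(float(np.linalg.norm(P[i]-P[i-1])),4) for i in range(4)])
e=max([P[1]-P[0],P[2]-P[1]],key=np.linalg.norm);print(np.degrees(np.arctan2(e[1],e[0])))
E
```

```text
[ 88  97 106] [ 94 113 125]
((273.5, 132.5), (107.0, 43.0), 90.0)
[[0.5587, -0.2416], [0.5703, -0.2864], [0.4567, -0.3174], [0.4439, -0.268]] [ 0.50738667 -0.27838026] [0.1178, 0.0463, 0.1177, 0.051]
-164.7299153606305
```

```bash
python3 - <<'E'
from h import *
delta([0.4694,-0.2873,0.017],-75.2)
E
```

```text
shift [-0.01   -0.0214  0.2083] from [ 0.4513 -0.3023  0.2253] yaw -75.55 t 1.2
turn [ 0.0008  0.0003 -0.006 ]
```

```bash
python3 -m handwheel '[[[-0.005,-0.0107,0],[0,0,-0.005]],[[-0.005,-0.0107,0.02],[0,0,0]],[[0,0,0.045],[0,0,0]],[[0,0,0.045],[0,0,0]],[[0,0,0.04],[0,0,0]],[[0,0,0.03],[0,0,0]],[[0,0,0.028],[0,0,0]],[[0,0,0],[0,0,0]]]' 0.0919; python3 - <<'E'
from h import *
st();shot('wrist','w2')
delta([0.4694,-0.2873,0.017],-75.2)
E
```

```text
time_s: 2.0
tool_pos: [0.4674, -0.286, 0.0142]
tool_rot: [[0.252, -0.968, -0.005], [-0.968, -0.252, 0.004], [-0.005, 0.003, -1.0]]
contact_force: [-1.6, 1.3, 0.3]
opening: 0.996
t 2.0 [ 0.4674 -0.286   0.0142] yaw -75.4 z [-0.005  0.004 -1.   ] F [-1.6  1.3  0.3] T [0.038 0.052 0.015] op 0.0915 q [-44.1  20.7 103.9  -0.   55.8  31.3]
shift [ 0.0006 -0.0007 -0.0006] from [ 0.4686 -0.2869  0.0164] yaw -75.39 t 2.05
turn [ 0.0017  0.003  -0.0032]
```

View pics/w2.png

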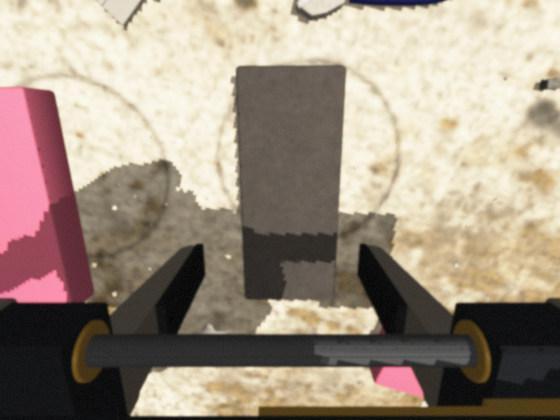

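The block runs between the fingers, from (235,66) to (345,66) at the far end and (245,298) to (335,298) at the near end. Close the gripper on it.

```bash
python3 -m handwheel '[[[0,0,0],[0,0,0]],[[0,0,0],[0,0,0]],[[0,0,0],[0,0,0]],[[0,0,0],[0,0,0]],[[0,0,0],[0,0,0]],[[0,0,0],[0,0,0]],[[0,0,0],[0,0,0]],[[0,0,0],[0,0,0]]]' 0.0; python3 -m handwheel '[[[0,0,-0.03],[0,0,0]],[[0,0,-0.04],[0,0,0]],[[0,0,-0.05],[0,0,0]],[[0,0,-0.05],[0,0,0]],[[0,0,0],[0,0,0]]]'; python3 - <<'E'
from h import *
st();shot('wrist','w3')
a=np.radians(-15.8)
delta(np.array([0.6152,0.0489,0.187])-0.17*np.array([np.cos(a),np.sin(a),0]),-105.8)
E
```

```text
time_s: 2.85
tool_pos: [0.4702, -0.2875, 0.0181]
tool_rot: [[0.254, -0.967, 0.0], [-0.967, -0.254, -0.001], [0.001, -0.0, -1.0]]
contact_force: [-0.3, 0.4, 3.7]
opening: 0.54
time_s: 3.35
tool_pos: [0.4733, -0.29, 0.1954]
tool_rot: [[0.254, -0.967, 0.01], [-0.967, -0.254, -0.009], [0.012, -0.007, -1.0]]
contact_force: [1.1, -0.4, -0.9]
opening: 0.54
t 3.35 [ 0.4733 -0.29    0.1954] yaw -75.28 z [ 0.01  -0.009 -1.   ] F [ 1.1 -0.4 -0.9] T [-0.037  0.021  0.009] op 0.0497 q [-44.    6.9  97.4   0.   74.9  31.3]
shift [-0.3763 -0.0781  0.0023] from [ 0.4717 -0.2886  0.1914] yaw -75.28 t 3.4
turn [-0.0056 -0.0051  0.5326]
```

View pics/w3.png

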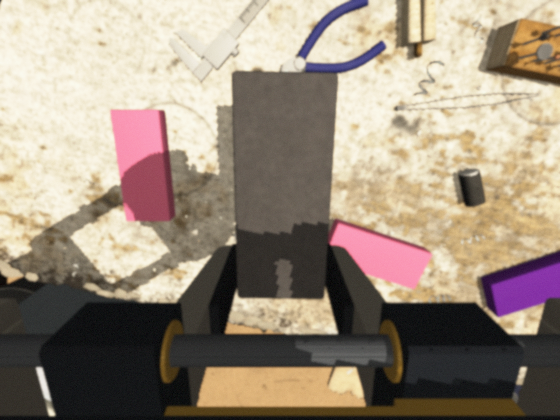

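```bash
python3 -m handwheel '[[[-0.03,-0.006,0],[0,0,0]],[[-0.05,-0.0104,0],[0,0,0]],[[-0.05,-0.0104,0],[0,0,0]],[[-0.05,-0.0104,0],[0,0,0]],[[-0.05,-0.0104,0],[0,0,0]],[[-0.05,-0.0104,0],[0,0,0]],[[-0.05,-0.0104,0],[0,0,0]],[[-0.046,-0.0096,0],[0,0,0]]]'; python3 -m handwheel '[[[0,0,0],[0,0,0.1]],[[0,0,0],[0,0,0.145]],[[0,0,0],[0,0,0.145]],[[0,0,0],[0,0,0.1425]],[[0,0,0],[0,0,0]],[[0,0,0],[0,0,0]],[[0,0,0],[0,0,0]]]'; python3 - <<'E'
from h import *
st();shot('wrist','w4')
st()
E
```

```text
time_s: 4.2
tool_pos: [0.4479, 0.0922, 0.1851]
tool_rot: [[0.254, -0.967, -0.004], [-0.967, -0.254, 0.001], [-0.002, 0.004, -1.0]]
contact_force: [1.0, -0.2, -1.7]
opening: 0.542
time_s: 4.9
tool_pos: [0.4496, 0.09, 0.1867]
tool_rot: [[-0.27, -0.963, -0.002], [-0.963, 0.27, 0.0], [0.0, 0.002, -1.0]]
contact_force: [-0.6, 0.2, -0.9]
opening: 0.538
t 4.9 [0.4496 0.09   0.1867] yaw -105.67 z [-0.002  0.    -1.   ] F [-0.6  0.2 -0.9] T [ 0.061  0.117 -0.037] op 0.0495 q [ -3.8  -6.7 112.    0.   74.8 101.8]
t 4.95 [0.4498 0.0899 0.187 ] yaw -105.7 z [-0.001  0.    -1.   ] F [-0.4 -0.1 -1.3] T [ 0.102  0.052 -0.005] op 0.0497 q [ -3.8  -6.7 112.    0.   74.8 101.8]
```

View pics/w4.png

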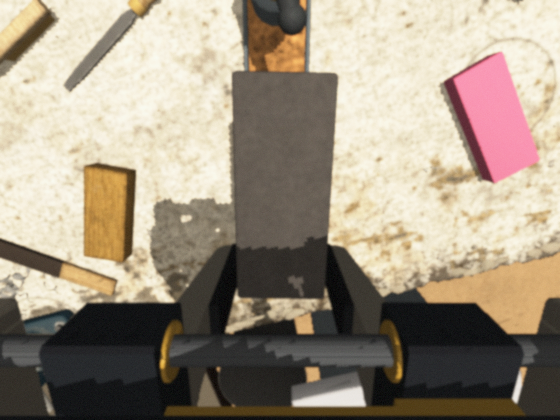

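```bash
python3 - <<'E'
from h import *
im=cv2.imread('pics/w4_raw.png')[0:110,215:345]
cv2.imwrite('pics/w4c.png',cv2.resize(im,None,fx=6,fy=5.4,interpolation=cv2.INTER_CUBIC))
E
```

```text
(no output)
```

View pics/w4c.png

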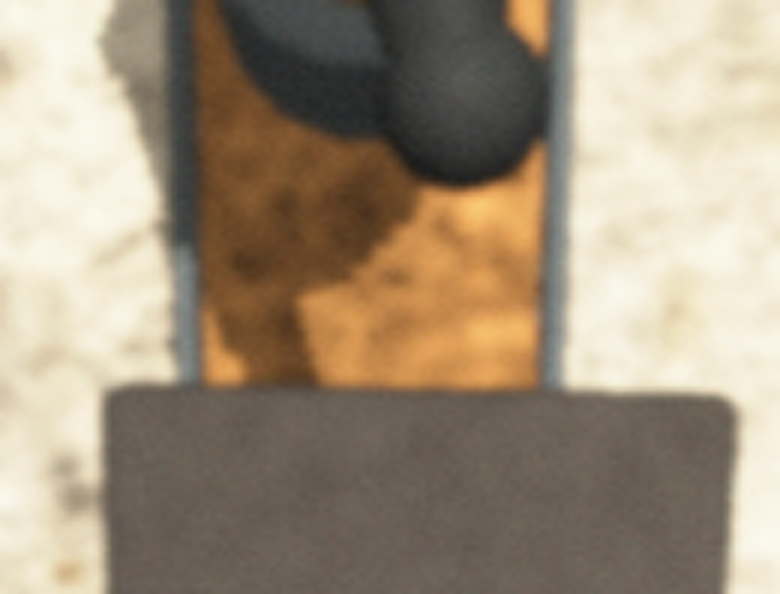

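The cork's edges run from about (247,0) to (249,71) on the left and (306,0) to (305,71) on the right. The handle's near ball is at (292,15) and the block's far edge runs from (232,74) to (338,75).

```bash
python3 - <<'E'
from h import *
C=cam('wrist')
def L(uv,z): return ray(C,uv,z)[:2]
z=.0165
l0,l1,r0,r1=[L(p,z) for p in [(247,1),(248.8,71.3),(306.3,1),(305,71.3)]]
for a,b in((l1,l0),(r1,r0)):d=b-a;print('edge ang',np.degrees(np.arctan2(d[1],d[0])),a,b)
print('width',np.linalg.norm(l1-r1),'mid',(l1+r1)/2,(l0+r0)/2)
zb=.192
b=[L(p,zb) for p in [(232.2,74),(337.8,75),(325,297),(237,297)]]
print(b,np.linalg.norm(b[0]-b[1]),np.linalg.norm(b[0]-b[3]))
d=(b[0]+b[1])/2-(b[2]+b[3])/2;print('block ang',np.degrees(np.arctan2(d[1],d[0])),'center',sum(b)/4)
d=b[0]-b[1];print('end edge normal',np.degrees(np.arctan2(d[1],d[0]))-90)
print('ball',L((292,15),.145))
st()
E
```

```text
edge ang -15.746972708383252 [0.57606962 0.08720772] [0.63329411 0.07107201]
edge ang -15.500602516774821 [0.56132622 0.03451181] [0.61861917 0.01862242]
width 0.05471952885616715 mid [0.56869792 0.06085976] [0.62595664 0.04484721]
[array([0.55137085, 0.08472974]), array([0.53796546, 0.03838174]), array([0.42676892, 0.0706474 ]), array([0.44015336, 0.11849249])] 0.048247704783899295 0.1162293092410239
block ang -16.53465991847815 center [0.48906465 0.07806284]
end edge normal -16.13163918044347
ball [0.57875748 0.04744428]
t 4.95 [0.4498 0.0899 0.187 ] yaw -105.7 z [-0.001  0.    -1.   ] F [-0.4 -0.1 -1.3] T [ 0.102  0.052 -0.005] op 0.0497 q [ -3.8  -6.7 112.    0.   74.8 101.8]
```

```bash
python3 -m handwheel '[[[-0.0045,0,0],[0,0,-0.009]],[[0,0,0.03],[0,0,0]],[[0,0,0.04],[0,0,0]],[[0,0,0.04],[0,0,0]],[[0,0,0.03],[0,0,0]],[[0,0,0.0085],[0,0,0]],[[0,0,0],[0,0,0]],[[0,0,0],[0,0,0]]]'; python3 - <<'E'
from h import *
st();shot('wrist','w5');shot('top','t5',(190,160,290,260),6);st()
e=np.array([.9632,-.2689]);n=np.array([.2689,.9632]);s=env.get_state();d=s['tool_pos'][:2]-np.array([.6150,.0482]);print('clamp xy',d@e,d@n)
E
```

```text
time_s: 5.75
tool_pos: [0.453, 0.0943, 0.0407]
tool_rot: [[-0.263, -0.965, 0.003], [-0.965, 0.263, -0.0], [-0.001, -0.003, -1.0]]
contact_force: [0.7, 0.2, -2.1]
opening: 0.545
t 5.75 [0.453  0.0943 0.0407] yaw -105.26 z [ 0.003 -0.    -1.   ] F [ 0.7  0.2 -2.1] T [ 0.032 -0.013 -0.013] op 0.0501 q [ -3.3   6.3 117.7   0.   55.9 102. ]
t 5.85 [0.4533 0.0942 0.0411] yaw -105.27 z [ 0.004 -0.    -1.   ] F [ 0.9 -0.6 -2.5] T [ 0.018  0.042 -0.01 ] op 0.0497 q [ -3.3   6.2 117.7   0.   55.9 102. ]
clamp xy -0.16812343934529425 0.0008614468697005965
```

View pics/w5.png

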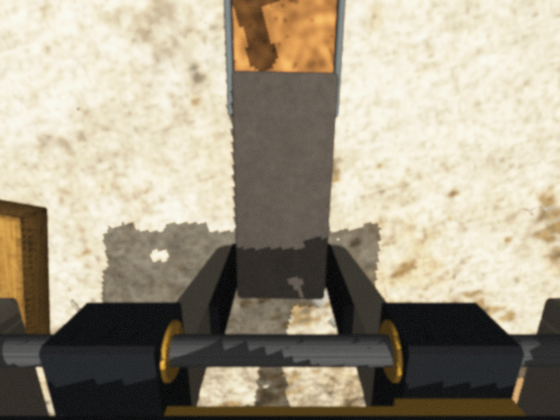

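View pics/t5.png

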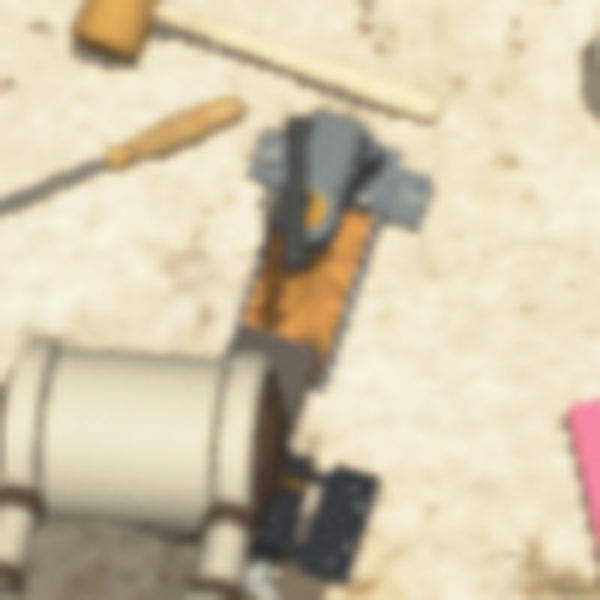

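Cork and block are both centred near column 285 at row 68, so they are aligned laterally. Slide in and lower.

```bash
python3 -m handwheel '[[[0,-0.012,0],[0,0,0]],[[0,-0.012,0],[0,0,0]],[[0,-0.012,0],[0,0,0]],[[0,-0.012,0],[0,0,0]],[[0,0,0],[0,0,0]],[[0,0,0.002],[0,0,0]],[[0,0,0.002],[0,0,0]],[[0,0,0],[0,0,0]]]'; python3 - <<'E'
from h import *
st();st()
E
python3 -m handwheel '[[[0,0,0.001],[0,0,0]],[[0,0,0],[0,0,0]]]';python3 -m handwheel '[[[0,0,0.001],[0,0,0]],[[0,0,0],[0,0,0]]]'; python3 - <<'E'
from h import *
e=np.array([.9632,-.2689]);n=np.array([.2689,.9632]);s=env.get_state();d=s['tool_pos'][:2]-np.array([.6150,.0482]);print('clamp xy',d@e,d@n)
st();shot('wrist','w6')
E
```

```text
time_s: 6.65
tool_pos: [0.4973, 0.0817, 0.0348]
tool_rot: [[-0.263, -0.965, -0.0], [-0.965, 0.263, -0.0], [0.0, 0.0, -1.0]]
contact_force: [-0.0, 0.3, -1.1]
opening: 0.54
t 6.65 [0.4973 0.0817 0.0348] yaw -105.27 z [-0. -0. -1.] F [-0.   0.3 -1.1] T [ 0.038 -0.014 -0.03 ] op 0.0496 q [ -4.4  12.7 111.1  -0.   56.2 100.8]
t 6.65 [0.4973 0.0817 0.0348] yaw -105.27 z [-0. -0. -1.] F [-0.   0.3 -1.1] T [ 0.038 -0.014 -0.03 ] op 0.0496 q [ -4.4  12.7 111.1  -0.   56.2 100.8]
time_s: 6.85
tool_pos: [0.4974, 0.0817, 0.0343]
tool_rot: [[-0.263, -0.965, -0.001], [-0.965, 0.263, 0.0], [0.0, 0.001, -1.0]]
contact_force: [-2.4, 0.5, 2.3]
opening: 0.541
time_s: 7.05
tool_pos: [0.4975, 0.0817, 0.0336]
tool_rot: [[-0.264, -0.965, -0.001], [-0.965, 0.264, -0.0], [0.0, 0.001, -1.0]]
contact_force: [-5.0, -0.1, 6.4]
opening: 0.543
clamp xy -0.1221785859041082 0.0006517807741363065
t 7.05 [0.4975 0.0817 0.0336] yaw -105.28 z [-0.001 -0.    -1.   ] F [-5.  -0.1  6.4] T [-0.037  0.717 -0.066] op 0.0499 q [ -4.4  12.9 111.1  -0.   56.1 100.9]
```

View pics/w6.png

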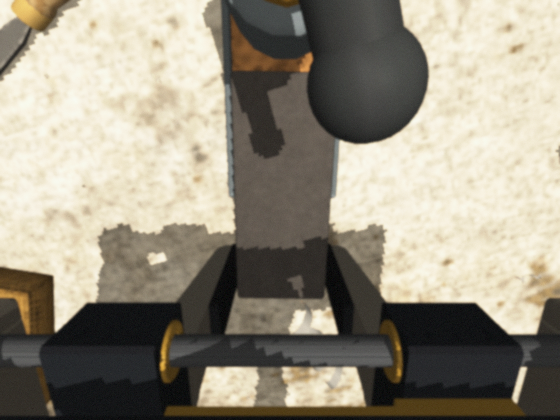

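```bash
python3 -m handwheel '[[[0,0,-0.001],[0,0,0]],[[0,-0.004,0],[0,0,0]],[[0,0,0],[0,0,0]]]';python3 -m handwheel '[[[0,-0.005,0],[0,0,0]],[[0,-0.005,0],[0,0,0]],[[0,0,0],[0,0,0]]]';python3 -m handwheel '[[[0,-0.005,0],[0,0,0]],[[0,-0.005,0],[0,0,0]],[[0,0,0],[0,0,0]]]'; python3 - <<'E'
from h import *
e=np.array([.9632,-.2689]);n=np.array([.2689,.9632]);s=env.get_state();d=s['tool_pos'][:2]-np.array([.6150,.0482]);print('clamp xy',d@e,d@n)
st();shot('scene','s7',(220,140,310,230),6);shot('wrist','w7')
E
```

```text
time_s: 7.4
tool_pos: [0.5022, 0.0804, 0.0342]
tool_rot: [[-0.264, -0.965, 0.001], [-0.965, 0.264, -0.0], [-0.0, -0.001, -1.0]]
contact_force: [-1.5, 0.2, 0.3]
opening: 0.542
time_s: 7.7
tool_pos: [0.5124, 0.0776, 0.0343]
tool_rot: [[-0.264, -0.965, 0.002], [-0.965, 0.264, -0.0], [-0.0, -0.002, -1.0]]
contact_force: [1.0, 0.0, 0.5]
opening: 0.54
time_s: 8.0
tool_pos: [0.5216, 0.0751, 0.0343]
tool_rot: [[-0.264, -0.965, 0.001], [-0.965, 0.264, -0.0], [-0.0, -0.001, -1.0]]
contact_force: [-0.4, 0.6, 3.1]
opening: 0.539
clamp xy -0.097187699044738 0.0007891657504721745
t 8.0 [0.5216 0.0751 0.0343] yaw -105.29 z [ 0.001 -0.    -1.   ] F [-0.4  0.6  3.1] T [-0.035  0.104  0.059] op 0.0495 q [ -5.   15.7 107.4  -0.   56.8 100.3]
```

View pics/s7.png

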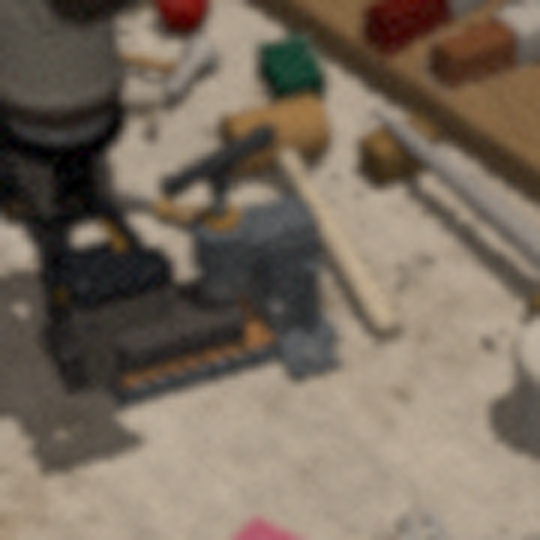

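View pics/w7.png

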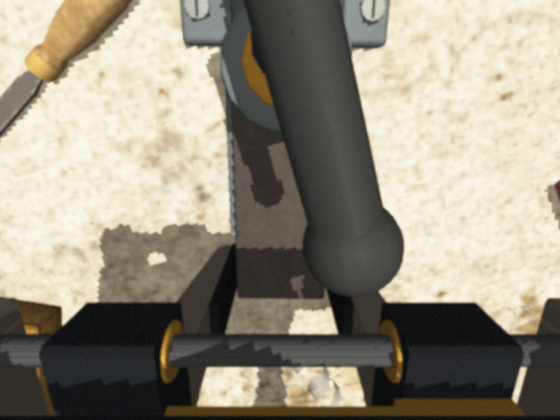

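```bash
python3 -m handwheel '[[[0,0,0.0005],[0,0,0]],[[0,0,0],[0,0,0]],[[0,0,0],[0,0,0]],[[0,0,0],[0,0,0]],[[0,0,0],[0,0,0]]]' 0.08;python3 -m handwheel '[[[0,0.012,0],[0,0,0]],[[0,0.012,0],[0,0,0]],[[0,0.012,0],[0,0,0]],[[0,0.008,0],[0,0,0]],[[0,0,0],[0,0,0]],[[0,0,0],[0,0,0]]]'; python3 - <<'E'
from h import *
e=np.array([.9632,-.2689]);n=np.array([.2689,.9632]);s=env.get_state();d=s['tool_pos'][:2]-np.array([.6150,.0482]);print('clamp xy',d@e,d@n)
st();shot('wrist','w8')
E
```

```text
time_s: 8.6
tool_pos: [0.5207, 0.0753, 0.0335]
tool_rot: [[-0.264, -0.965, -0.0], [-0.965, 0.264, 0.0], [0.0, 0.0, -1.0]]
contact_force: [-0.1, -0.0, 0.8]
opening: 0.871
time_s: 9.2
tool_pos: [0.4788, 0.0868, 0.0338]
tool_rot: [[-0.263, -0.965, 0.001], [-0.965, 0.263, -0.0], [-0.0, -0.001, -1.0]]
contact_force: [0.1, -0.1, 0.3]
opening: 0.871
clamp xy -0.14152382787438228 0.0005704728541636773
t 9.2 [0.4788 0.0868 0.0338] yaw -105.28 z [ 0.001 -0.    -1.   ] F [ 0.1 -0.1  0.3] T [0.004 0.029 0.012] op 0.0801 q [ -4.   10.4 113.9  -0.   55.6 101.3]
```

View pics/w8.png

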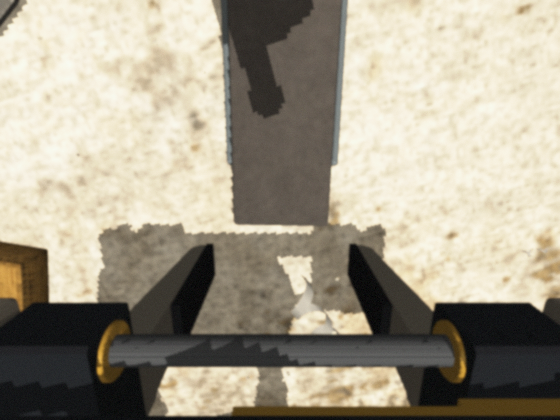

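```bash
python3 -m handwheel '[[[0,0,0],[0,0,0]],[[0,0,0],[0,0,0]],[[0,0,0],[0,0,0]],[[0,0,0],[0,0,0]],[[0,0,0],[0,0,0]]]' 0.022;python3 -m handwheel '[[[0,-0.005,0],[0,0,0]],[[0,-0.005,0],[0,0,0]],[[0,-0.005,0],[0,0,0]],[[0,-0.005,0],[0,0,0]],[[0,-0.004,0],[0,0,0]],[[0,-0.004,0],[0,0,0]],[[0,0,0],[0,0,0]]]'; python3 - <<'E'
from h import *
e=np.array([.9632,-.2689]);n=np.array([.2689,.9632]);s=env.get_state();d=s['tool_pos'][:2]-np.array([.6150,.0482]);print('clamp xy',d@e,d@n)
st();shot('wrist','w9')
E
```

```text
time_s: 9.75
tool_pos: [0.4784, 0.0869, 0.0336]
tool_rot: [[-0.264, -0.965, -0.0], [-0.965, 0.264, 0.0], [-0.0, 0.0, -1.0]]
contact_force: [-0.2, -0.2, 0.3]
opening: 0.459
time_s: 10.45
tool_pos: [0.5061, 0.0793, 0.0337]
tool_rot: [[-0.264, -0.965, 0.001], [-0.965, 0.264, -0.0], [-0.0, -0.001, -1.0]]
contact_force: [0.4, 0.1, -0.5]
opening: 0.236
clamp xy -0.11323864625071937 0.0006997906299623215
t 10.45 [0.5061 0.0793 0.0337] yaw -105.29 z [ 0.001 -0.    -1.   ] F [ 0.4  0.1 -0.5] T [ 0.075  0.019 -0.006] op 0.0217 q [ -4.6  13.9 109.8  -0.   56.3 100.7]
```

View pics/w9.png

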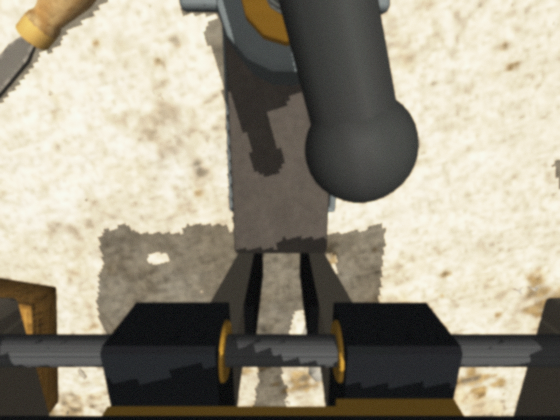

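The fingers at (250,270) and (315,270) are just behind the block's outer end at row 252, so I'm pushing on in small steps.

```bash
python3 -m handwheel '[[[0,-0.002,0],[0,0,0]],[[0,-0.002,0],[0,0,0]]]';python3 -m handwheel '[[[0,-0.0015,0],[0,0,0]],[[0,0,0],[0,0,0]]]';python3 -m handwheel '[[[0,-0.0015,0],[0,0,0]],[[0,0,0],[0,0,0]]]';python3 -m handwheel '[[[0,-0.0015,0],[0,0,0]],[[0,0,0],[0,0,0]]]'
```

```text
time_s: 10.7
tool_pos: [0.509, 0.0785, 0.0335]
tool_rot: [[-0.263, -0.965, -0.001], [-0.965, 0.263, 0.0], [0.0, 0.001, -1.0]]
contact_force: [-0.5, 1.0, 0.5]
opening: 0.237
time_s: 10.9
tool_pos: [0.511, 0.078, 0.0336]
tool_rot: [[-0.264, -0.965, 0.0], [-0.965, 0.264, -0.0], [-0.0, -0.0, -1.0]]
contact_force: [-0.4, -0.7, -0.1]
opening: 0.236
time_s: 11.1
tool_pos: [0.5112, 0.0779, 0.0334]
tool_rot: [[-0.264, -0.965, -0.003], [-0.965, 0.264, 0.001], [0.0, 0.003, -1.0]]
contact_force: [-4.4, 1.3, 4.3]
opening: 0.24
time_s: 11.3
tool_pos: [0.5113, 0.0779, 0.0332]
tool_rot: [[-0.263, -0.965, -0.006], [-0.965, 0.263, 0.001], [0.001, 0.006, -1.0]]
contact_force: [-9.0, 2.7, 7.8]
opening: 0.24
```

```bash
python3 -m handwheel '[[[0,-0.0015,0],[0,0,0]],[[0,-0.001,0],[0,0,0]],[[0,0,0],[0,0,0]]]';python3 -m handwheel '[[[0,0.006,0],[0,0,0]],[[0,0.015,0],[0,0,0]],[[0,0.025,0],[0,0,0]],[[0,0.025,0],[0,0,0]],[[0,0.025,0],[0,0,0]],[[0,0.0,0],[0,0,0]]]' ; python3 - <<'E'
from h import *
st();shot('scene','s10',(220,140,310,230),6);shot('wrist','w10');shot('top','t10',(200,160,290,250),6.5)
C=cam('wrist');print(C)
st()
E
```

```text
time_s: 11.6
tool_pos: [0.5114, 0.0779, 0.0329]
tool_rot: [[-0.263, -0.965, -0.011], [-0.965, 0.263, 0.002], [0.001, 0.011, -1.0]]
contact_force: [-16.2, 4.1, 14.2]
opening: 0.238
time_s: 12.2
tool_pos: [0.421, 0.1025, 0.0329]
tool_rot: [[-0.262, -0.965, -0.001], [-0.965, 0.262, 0.0], [0.0, 0.001, -1.0]]
contact_force: [0.2, 0.2, -0.5]
opening: 0.242
t 12.2 [0.421  0.1025 0.0329] yaw -105.22 z [-0.001  0.    -1.   ] F [ 0.2  0.2 -0.5] T [ 0.054 -0.032  0.032] op 0.0223 q [ -2.4   3.1 122.2  -0.   54.7 102.8]
(array([[311.9545625 ,   0.        , 280.93506889],
       [  0.        , 311.9545625 , 210.04996863],
       [  0.        ,   0.        ,   1.        ]]), array([[-2.62482840e-01, -9.64936404e-01, -7.04098064e-04],
       [-9.24750449e-01,  2.51342902e-01,  2.85768005e-01],
       [-2.75570980e-01,  7.56603124e-02, -9.58298571e-01]]), array([0.20976519, 0.38913681, 0.31826379]))
t 12.35 [0.425  0.1016 0.0342] yaw -105.29 z [ 0.003 -0.    -1.   ] F [ 0.1  0.1 -0.1] T [ 0.063  0.012 -0.065] op 0.0218 q [ -2.5   3.3 121.8  -0.   54.7 102.8]
```

View pics/s10.png

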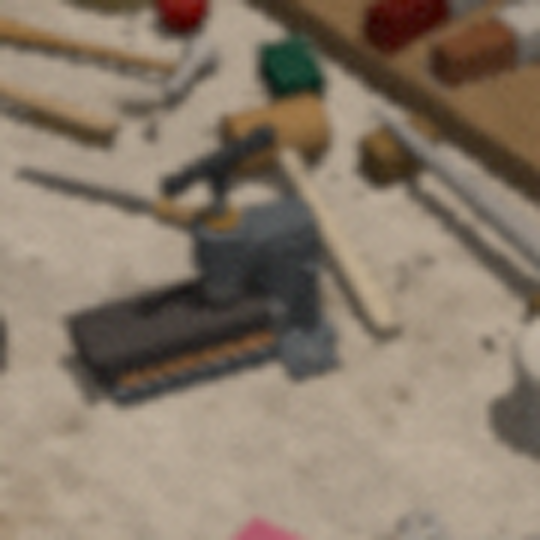

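View pics/w10.png

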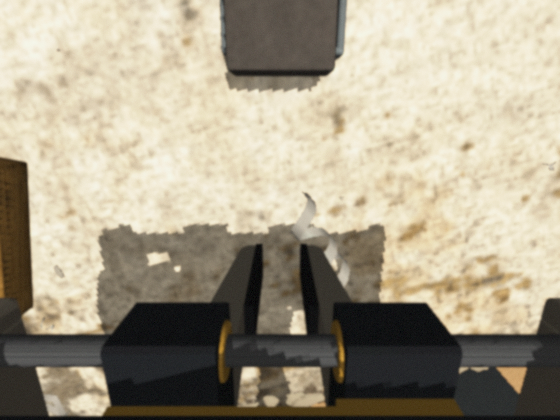

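View pics/t10.png

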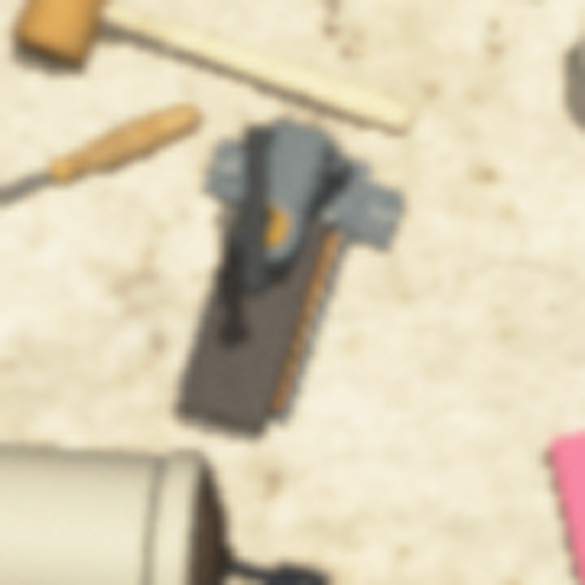

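```bash
python3 - <<'E'
from h import *
im=cv2.imread('pics/w10_raw.png')[0:100,205:360]
cv2.imwrite('pics/w10c.png',cv2.resize(im,None,fx=5,fy=5,interpolation=cv2.INTER_CUBIC))
E
```

```text
(no output)
```

View pics/w10c.png

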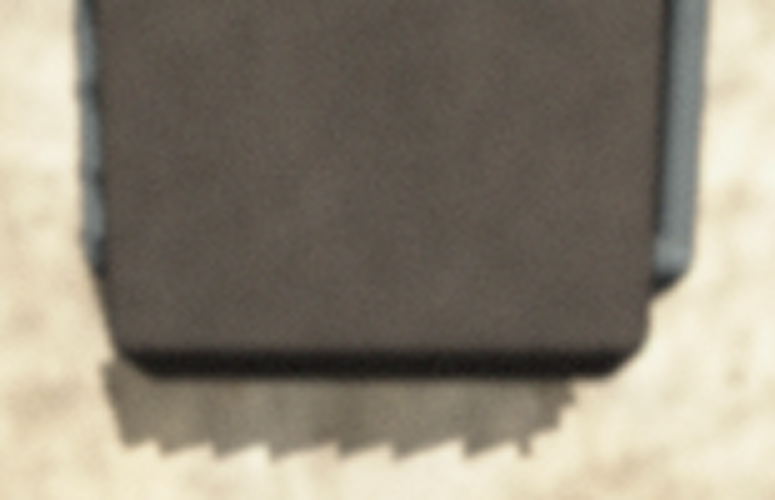

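Wrist view: the rim's outer edges are at (221,48) and (343,48), its front corner at about (340,55). The block's top edges are at (225.6,48) and (336.4,48), and its outer end is at row 70.

```bash
python3 - <<'E'
from h import *
C=cam('wrist');e=np.array([.9632,-.2689]);n=np.array([.2689,.9632]);O=np.array([.6150,.0482])
def q(u,v,z):
    d=ray(C,(u,v),z)[:2]-O;return np.round([d@e,d@n],4)
for nm,u,v,z in [('rimL',221,48,.0155),('rimR',343.4,48,.0155),('rimL0',220.6,4,.0155),('rimR0',346.6,4,.0155),('rimfront',340,54.5,.0155),('bL',225.6,48,.0385),('bR',336.4,48,.0385),('bL0',224.4,4,.0385),('bR0',338.4,4,.0385),('end',232,70,.0385),('end',330,71,.0385)]: print(nm,q(u,v,z))
st()
E
```

```text
rimL [-0.083   0.0322]
rimR [-0.0825 -0.031 ]
rimL0 [-0.0631  0.0315]
rimR0 [-0.0627 -0.0313]
rimfront [-0.0856 -0.0294]
bL [-0.0873  0.0261]
bR [-0.087  -0.0237]
bL0 [-0.07    0.0259]
bR0 [-0.0697 -0.0236]
end [-0.0964  0.0236]
end [-0.0965 -0.0214]
t 12.35 [0.425  0.1016 0.0342] yaw -105.29 z [ 0.003 -0.    -1.   ] F [ 0.1  0.1 -0.1] T [ 0.063  0.012 -0.065] op 0.0218 q [ -2.5   3.3 121.8  -0.   54.7 102.8]
```

Block is home: its outer end is at -96.5 mm (the rim front reads -85.6 against a nominal -85). It is about 1 mm off centre and about 0.4° off square. Next is the handle: I'll grip it with tool yaw near +91°, which leaves joint 6 about 4.4 rad of clockwise travel.

```bash
python3 -m handwheel '[[[0,0,-0.04],[0,0,0]],[[0,0,-0.05],[0,0,0]],[[0,0,-0.05],[0,0,-0.14]],[[0,0,-0.05],[0,0,-0.14]],[[0,0,-0.03],[0,0,-0.14]],[[0,0,0],[0,0,-0.14]],[[0,0,0],[0,0,-0.14]],[[0,0,0],[0,0,-0.14]]]' 0.05; python3 -m handwheel '[[[0,0,0],[0,0,-0.145]],[[0,0,0],[0,0,-0.145]],[[0,0,0],[0,0,-0.145]],[[0,0,0],[0,0,-0.145]],[[0,0,0],[0,0,-0.145]],[[0,0,0],[0,0,-0.145]],[[0,0,0],[0,0,-0.145]],[[0,0,0],[0,0,-0.145]]]';python3 -m handwheel '[[[0,0,0],[0,0,-0.145]],[[0,0,0],[0,0,-0.145]],[[0,0,0],[0,0,-0.145]],[[0,0,0],[0,0,-0.145]],[[0,0,0],[0,0,-0.145]],[[0,0,0],[0,0,-0.145]],[[0,0,0],[0,0,-0.145]],[[0,0,0],[0,0,-0.145]]]';python3 - <<'E'
from h import *
st();delta([.6150,.0482,.24],91);shot('top','t11',(200,160,290,250),6.5)
E
```

```text
time_s: 13.15
tool_pos: [0.4251, 0.1014, 0.2547]
tool_rot: [[0.547, -0.837, 0.003], [-0.837, -0.547, -0.0], [0.002, -0.002, -1.0]]
contact_force: [-0.2, -0.2, -0.3]
opening: 0.547
time_s: 13.95
tool_pos: [0.4249, 0.1014, 0.2543]
tool_rot: [[0.986, 0.167, 0.002], [0.167, -0.986, -0.0], [0.002, 0.001, -1.0]]
contact_force: [0.4, -0.2, -0.4]
opening: 0.547
time_s: 14.75
tool_pos: [0.4249, 0.1014, 0.2543]
tool_rot: [[0.241, 0.971, 0.002], [0.971, -0.241, -0.0], [0.0, 0.002, -1.0]]
contact_force: [0.1, 0.1, 0.7]
opening: 0.544
t 14.75 [0.4249 0.1014 0.2543] yaw 76.08 z [ 0.002 -0.    -1.   ] F [0.1 0.1 0.7] T [ 0.062 -0.139 -0.012] op 0.05 q [ -2.5 -13.6 110.2  -0.   83.2 -78.6]
shift [-0.0059  0.1973  0.0147] from [0.4249 0.1014 0.2543] yaw 76.08 t 14.75
turn [ 0.002   0.     -0.2605]
```

View pics/t11.png

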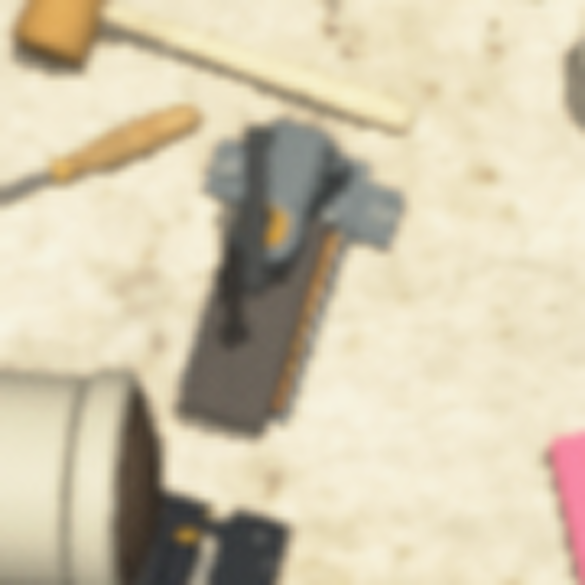

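```bash
python3 -m handwheel '[[[-0.0012,0.04,0],[0,0,0]],[[-0.0012,0.04,0],[0,0,0]],[[-0.0012,0.04,0],[0,0,0]],[[-0.0012,0.04,0.007],[0,0,0]],[[-0.0012,0.037,0.007],[0,0,0]],[[0,0,0],[0,0,-0.12]],[[0,0,0],[0,0,-0.12]],[[0,0,0],[0,0,0]]]';python3 - <<'E'
from h import *
st();delta([.6150,.0482,.148],90);shot('wrist','w12')
E
```

```text
time_s: 15.6
tool_pos: [0.614, 0.047, 0.2393]
tool_rot: [[0.011, 1.0, 0.0], [1.0, -0.011, -0.0], [-0.0, 0.0, -1.0]]
contact_force: [-1.0, 0.2, 0.2]
opening: 0.545
t 15.6 [0.614  0.047  0.2393] yaw 89.38 z [ 0. -0. -1.] F [-1.   0.2  0.2] T [ 0.075 -0.168 -0.002] op 0.0501 q [ -6.8  14.5  83.6  -0.   81.8 -96.2]
shift [0.0012 0.0009 0.0913] from [0.614  0.047  0.2393] yaw 89.38 t 15.6
turn [ 0.0005  0.0001 -0.0109]
```

View pics/w12.png

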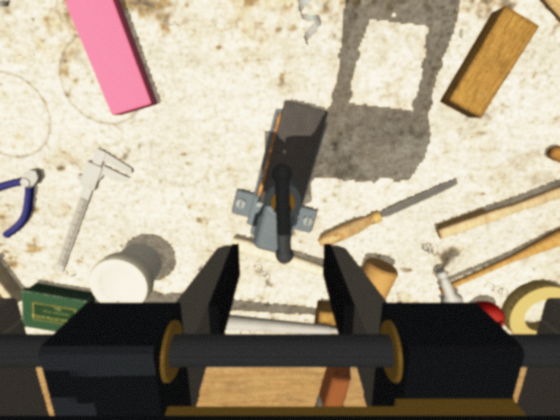

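The handle's ball ends are at (282,172) and (285,255), and the bar lies between the finger lines at columns 238 and 323.

```bash
python3 - <<'E'
from h import *
C=cam('wrist')
a=ray(C,(282,173),.145);b=ray(C,(285.3,253.5),.145);d=b-a;print(a,b,np.linalg.norm(d),(a+b)/2,np.degrees(np.arctan2(d[1],d[0])))
delta([*((a+b)/2)[:2],.148],90+np.degrees(np.arctan2(d[1],d[0])))
E
```

```text
[0.57602927 0.04907588 0.145     ] [0.6480743  0.05122038 0.145     ] 0.07207694452631838 [0.61205179 0.05014813 0.145     ] 1.7049716679181555
shift [ 0.0029 -0.0018  0.0916] from [0.6137 0.0472 0.2396] yaw 89.25 t 15.65
turn [ 0.0007  0.0001 -0.0428]
```

```bash
python3 -m handwheel '[[[0.0018,0.001,0],[0,0,-0.03]],[[0,0,0.02],[0,0,0]],[[0,0,0.03],[0,0,0]],[[0,0,0.02],[0,0,0]],[[0,0,0.013],[0,0,0]],[[0,0,0.0095],[0,0,0]],[[0,0,0],[0,0,0]],[[0,0,0],[0,0,0]]]';python3 - <<'E'
from h import *
st();shot('wrist','w13');st()
E
```

```text
time_s: 16.45
tool_pos: [0.6146, 0.0494, 0.1481]
tool_rot: [[-0.021, 1.0, 0.002], [1.0, 0.021, -0.0], [-0.0, 0.002, -1.0]]
contact_force: [0.2, -0.6, 0.1]
opening: 0.546
t 16.45 [0.6146 0.0494 0.1481] yaw 91.23 z [ 0.002 -0.    -1.   ] F [ 0.2 -0.6  0.1] T [ 0.089 -0.099 -0.052] op 0.0502 q [ -6.6  18.8  88.9   0.   72.1 -97.8]
t 16.5 [0.6148 0.0494 0.1485] yaw 91.23 z [ 0.002 -0.    -1.   ] F [ 0.2 -0.2 -0.2] T [ 0.054 -0.117  0.014] op 0.0499 q [ -6.6  18.8  88.9   0.   72.1 -97.9]
```

View pics/w13.png

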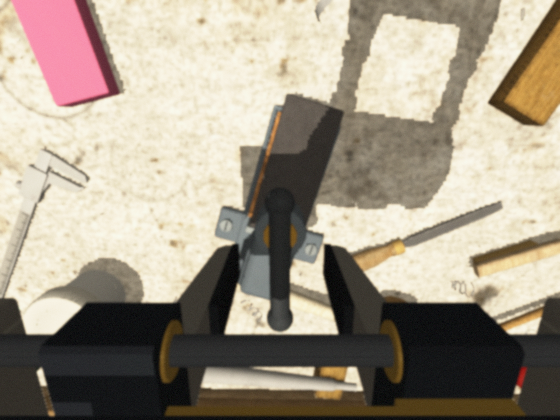

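The bar runs straight down column 280, midway between the fingers. Close.

```bash
python3 -m handwheel '[[[0,0,0.001],[0,0,0]],[[0,0,0],[0,0,0]],[[0,0,0],[0,0,0]],[[0,0,0],[0,0,0]],[[0,0,0],[0,0,0]],[[0,0,0],[0,0,0]],[[0,0,0],[0,0,0]],[[0,0,0],[0,0,0]]]' 0.0;python3 -m handwheel '[[[0,0,0],[0,0,0.0]],[[0,0,0],[0,0,0.0]]]'; python3 - <<'E'
from h import *
st()
E
```

```text
time_s: 17.3
tool_pos: [0.614, 0.0486, 0.1462]
tool_rot: [[-0.021, 1.0, 0.0], [1.0, 0.021, -0.001], [-0.001, 0.0, -1.0]]
contact_force: [-0.8, -5.8, -0.1]
opening: 0.123
time_s: 17.5
tool_pos: [0.614, 0.0486, 0.1462]
tool_rot: [[-0.021, 1.0, 0.0], [1.0, 0.021, -0.001], [-0.001, 0.0, -1.0]]
contact_force: [-0.7, -5.9, 0.5]
opening: 0.124
t 17.5 [0.614  0.0486 0.1462] yaw 91.23 z [ 0.    -0.001 -1.   ] F [-0.7 -5.9  0.5] T [-0.883 -0.058  0.028] op 0.0113 q [ -6.7  18.9  89.   -0.1  72.  -97.9]
```

```bash
python3 -m handwheel '[[[-0.0008,0,0],[0,0,0]],[[0,0,0.0002],[0,0,0.1]],[[0,0,0.0002],[0,0,0.1]],[[0,0,0.0002],[0,0,0.1]],[[0,0,0.0002],[0,0,0.1]]]'; python3 - <<'E'
from h import *
st()
E
python3 -m handwheel '[[[0,0,0.0002],[0,0,0.1]],[[0,0,0.0002],[0,0,0.1]],[[0,0,0.0002],[0,0,0.1]],[[0,0,0.0002],[0,0,0.1]]]'; python3 - <<'E'
from h import *
st();shot('top','t14',(200,160,290,250),6.5)
E
```

```text
time_s: 18.0
tool_pos: [0.614, 0.0484, 0.1454]
tool_rot: [[0.373, 0.928, -0.0], [0.928, -0.373, -0.001], [-0.001, 0.0, -1.0]]
contact_force: [-0.2, -4.3, 0.3]
opening: 0.127
t 18.0 [0.614  0.0484 0.1454] yaw 68.12 z [-0.    -0.001 -1.   ] F [-0.2 -4.3  0.3] T [-0.718  0.016  0.215] op 0.0117 q [ -6.7  19.   89.1  -0.   71.9 -74.8]
time_s: 18.4
tool_pos: [0.6138, 0.0481, 0.1447]
tool_rot: [[0.705, 0.71, -0.001], [0.71, -0.705, -0.001], [-0.001, 0.0, -1.0]]
contact_force: [-1.9, -5.5, 1.9]
opening: 0.128
t 18.4 [0.6138 0.0481 0.1447] yaw 45.2 z [-0.001 -0.001 -1.   ] F [-1.9 -5.5  1.9] T [-0.849  0.111  0.191] op 0.0118 q [ -6.7  19.   89.1  -0.1  71.9 -51.9]
```

View pics/t14.png

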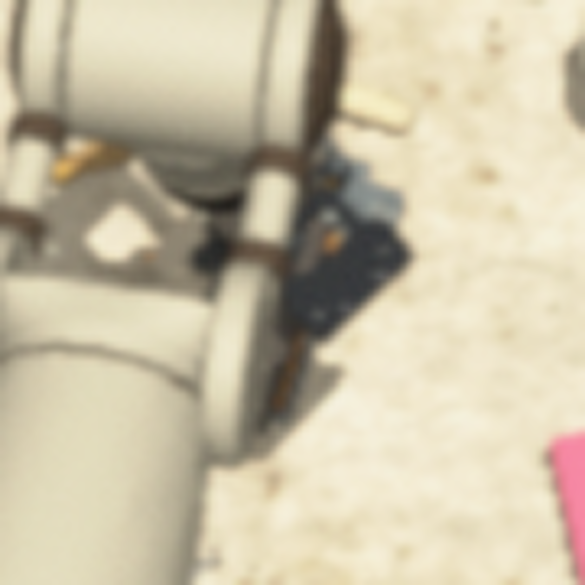

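```bash
R='from h import *
st()'
python3 -m handwheel '[[[0,0,0.0002],[0,0,0.1]],[[0,0,0.0002],[0,0,0.1]],[[0,0,0.0002],[0,0,0.1]]]' >/dev/null; python3 -c "$R"
python3 -m handwheel '[[[0,0,0.0002],[0,0,0.1]],[[0,0,0.0002],[0,0,0.1]]]' >/dev/null; python3 -c "$R"
python3 -m handwheel '[[[0,0,0.0002],[0,0,0.1]],[[0,0,0.0002],[0,0,0.1]]]' >/dev/null; python3 -c "$R"
```

```text
t 18.75 [0.6136 0.048  0.1441] yaw 28.01 z [-0.001 -0.001 -1.   ] F [-1.7 -5.5  2. ] T [-0.922  0.277  0.236] op 0.0117 q [ -6.7  19.   89.2  -0.1  71.8 -34.7]
t 18.95 [0.6135 0.0479 0.1437] yaw 16.55 z [-0.001 -0.001 -1.   ] F [-2.3 -5.3  2.9] T [-1.017  0.399  0.232] op 0.0118 q [ -6.7  19.1  89.2  -0.1  71.8 -23.2]
t 19.15 [0.6134 0.0479 0.1433] yaw 5.09 z [-0.002 -0.001 -1.   ] F [-2.7 -6.4  3.1] T [-0.991  0.484  0.234] op 0.012 q [ -6.7  19.1  89.2  -0.1  71.8 -11.8]
```

```bash
R='from h import *
st()'
for i in 1; do python3 -m handwheel '[[[0,0,0.0002],[0,0,0.1]],[[0,0,0.0002],[0,0,0.1]]]' >/dev/null; python3 -c "$R"; done
python3 -m handwheel '[[[0,0,0.0002],[0,0,0.1]]]' >/dev/null; python3 -c "$R"
python3 -m handwheel '[[[0,0,0.0002],[0,0,0.1]]]' >/dev/null; python3 -c "$R"
python3 -m handwheel '[[[0,0,0.0002],[0,0,0.1]]]' >/dev/null; python3 -c "$R"
```

```text
t 19.35 [0.6132 0.0479 0.1429] yaw -6.36 z [-0.002 -0.001 -1.   ] F [-3.3 -6.4  3.9] T [-1.009  0.67   0.245] op 0.0117 q [-6.7 19.1 89.2 -0.1 71.8 -0.3]
t 19.45 [0.6132 0.0479 0.1428] yaw -12.1 z [-0.002 -0.001 -1.   ] F [-5.3 -5.6  4.1] T [-1.141  0.645  0.188] op 0.0118 q [-6.7 19.1 89.2 -0.1 71.8  5.4]
t 19.55 [0.6131 0.048  0.1426] yaw -17.82 z [-0.002 -0.001 -1.   ] F [-4.2 -5.8  4.8] T [-0.978  0.709  0.108] op 0.0116 q [-6.7 19.1 89.2 -0.1 71.8 11.1]
t 19.65 [0.6131 0.048  0.1424] yaw -23.55 z [-0.002 -0.001 -1.   ] F [-5.9 -5.1  4.1] T [-0.993  0.782  0.204] op 0.012 q [-6.7 19.1 89.3 -0.1 71.7 16.9]
```

```bash
R='from h import *
st()'
python3 -m handwheel '[[[-0.0004,0.0009,0.0001],[0,0,0.1]]]' >/dev/null; python3 -c "$R"
python3 -m handwheel '[[[0,0,0.0002],[0,0,0.1]]]' >/dev/null; python3 -c "$R"
python3 -m handwheel '[[[0,0,0.0002],[0,0,0.1]]]' >/dev/null; python3 -c "$R"
python3 -m handwheel '[[[0,0,0.0002],[0,0,0.1]]]' >/dev/null; python3 -c "$R"
```

```text
t 19.75 [0.6129 0.0479 0.1422] yaw -29.29 z [-0.001 -0.    -1.   ] F [ 0.5 -1.3 -0.4] T [-0.422  0.048  0.228] op 0.0116 q [-6.8 19.  89.4 -0.  71.6 22.5]
t 19.85 [0.6129 0.048  0.142 ] yaw -35.01 z [-0.001 -0.    -1.   ] F [-1.5 -3.5  2.7] T [-0.64   0.29   0.215] op 0.0119 q [-6.8 19.  89.4 -0.  71.6 28.2]
t 19.95 [0.6128 0.048  0.1418] yaw -40.74 z [-0.001 -0.    -1.   ] F [-2.  -3.1  2.5] T [-0.552  0.363  0.256] op 0.0117 q [-6.8 19.1 89.4 -0.  71.6 34. ]
t 20.05 [0.6128 0.0481 0.1416] yaw -46.46 z [-0.001 -0.    -1.   ] F [-3.3 -2.5  3.3] T [-0.597  0.385  0.207] op 0.0114 q [-6.8 19.1 89.4 -0.  71.6 39.7]
```

2.4 rad turned and still at the free torque of about 0.22 N m.

```bash
R='from h import *
st()'
for k in a; do
python3 -m handwheel '[[[0,0,0.0002],[0,0,0.1]]]' >/dev/null; python3 -c "$R"
python3 -m handwheel '[[[0,0,0.0002],[0,0,0.1]]]' >/dev/null; python3 -c "$R"
python3 -m handwheel '[[[0,0,0.0002],[0,0,0.1]]]' >/dev/null; python3 -c "$R"
python3 -m handwheel '[[[0,0,0.0002],[0,0,0.1]]]' >/dev/null; python3 -c "$R"; done
```

```text
t 20.15 [0.6128 0.0481 0.1414] yaw -52.19 z [-0.001  0.    -1.   ] F [-2.9 -2.7  2.1] T [-0.565  0.431  0.269] op 0.012 q [-6.8 19.1 89.4 -0.  71.6 45.4]
t 20.25 [0.6127 0.0482 0.1412] yaw -57.92 z [-0.001  0.    -1.   ] F [-3.  -3.1  2. ] T [-0.474  0.507  0.227] op 0.0115 q [-6.8 19.1 89.4  0.  71.6 51.2]
t 20.35 [0.6127 0.0482 0.141 ] yaw -63.65 z [-0.001  0.    -1.   ] F [-3.7 -1.9  3.4] T [-0.51   0.482  0.25 ] op 0.0117 q [-6.8 19.1 89.4  0.  71.5 56.9]
t 20.45 [0.6126 0.0483 0.1409] yaw -69.38 z [-0.002  0.    -1.   ] F [-3.6 -2.4  3.9] T [-0.42   0.502  0.284] op 0.0118 q [-6.7 19.1 89.4  0.  71.5 62.6]
```

```bash
R='from h import *
st()'
python3 -m handwheel '[[[0,0,0.0002],[0,0,0.1]]]' >/dev/null; python3 -c "$R"
python3 -m handwheel '[[[0,0,0.0002],[0,0,0.1]]]' >/dev/null; python3 -c "$R"
```

```text
t 20.55 [0.6126 0.0484 0.1407] yaw -75.1 z [-0.001  0.    -1.   ] F [-2.5 -2.   2.6] T [-0.407  0.592  0.289] op 0.0119 q [-6.7 19.1 89.5  0.  71.5 68.3]
t 20.65 [0.6126 0.0484 0.1405] yaw -80.83 z [-0.002  0.001 -1.   ] F [-4.  -2.1  4.2] T [-0.365  0.57   0.286] op 0.0119 q [-6.7 19.1 89.5  0.  71.5 74.1]
```

```bash
R='from h import *
st()'
python3 -m handwheel '[[[0,0,0.0002],[0,0,0.1]]]' >/dev/null; python3 -c "$R"
python3 -m handwheel '[[[0,0,0.0002],[0,0,0.1]]]' >/dev/null; python3 -c "$R"
```

```text
t 20.75 [0.6126 0.0485 0.1403] yaw -86.55 z [-0.002  0.001 -1.   ] F [-3.1 -1.2  4. ] T [-0.302  0.559  0.365] op 0.0119 q [-6.7 19.1 89.5  0.  71.5 79.8]
t 20.85 [0.6126 0.0485 0.1401] yaw -92.27 z [-0.002  0.001 -1.   ] F [-3.7 -1.7  3.9] T [-0.3    0.636  0.371] op 0.0119 q [-6.7 19.2 89.5  0.  71.5 85.5]
```

```bash
R='from h import *
st()'
python3 -m handwheel '[[[0,0,0.0002],[0,0,0.1]]]' >/dev/null; python3 -c "$R"
python3 -m handwheel '[[[0,0,0],[0,0,0.0]]]' >/dev/null; python3 -c "$R"
python3 -m handwheel '[[[0,0,0],[0,0,0.0]]]' >/dev/null; python3 -c "$R"
```

```text
t 20.95 [0.6126 0.0486 0.1399] yaw -98.0 z [-0.002  0.001 -1.   ] F [-2.9 -1.6  3.7] T [-0.231  0.559  0.378] op 0.0117 q [-6.7 19.2 89.5  0.  71.4 91.3]
t 21.05 [0.6127 0.0486 0.14  ] yaw -97.8 z [-0.001  0.001 -1.   ] F [-4.4 -1.1  4.5] T [-0.141  0.765  0.213] op 0.0115 q [-6.7 19.2 89.5  0.  71.4 91.1]
t 21.15 [0.6126 0.0486 0.1399] yaw -97.67 z [-0.001  0.001 -1.   ] F [-5.8  0.1  5.3] T [-0.135  0.875  0.093] op 0.0117 q [-6.7 19.2 89.5  0.  71.4 90.9]
```

```bash
R='from h import *
st()'
python3 -m handwheel '[[[0,0,0.0001],[0,0,0.07]]]' >/dev/null; python3 -c "$R"
python3 - <<'E'
import numpy as np
from scipy.optimize import curve_fit
x=np.array([.8,1.1,1.3,1.5,1.7,1.8,1.9,2.0,2.1,2.2,2.3,2.4,2.5,2.6,2.7,2.8,2.9,3,3.1,3.2,3.3])
y=np.array([.191,.236,.232,.234,.245,.188,.108,.204,.228,.215,.256,.207,.269,.227,.25,.284,.289,.286,.365,.371,.378])
f=lambda x,b,c:b+.304*np.maximum(0,x-c)
p,C=curve_fit(f,x,y,[.22,2.7],loss='soft_l1',f_scale=.03,method='trf');print(p,C**.5,160*(3.3-p[1]))
E
```

```text
t 21.25 [0.6127 0.0487 0.1398] yaw -101.73 z [-0.001  0.001 -1.   ] F [-5.   0.3  6. ] T [-0.035  0.874  0.441] op 0.0114 q [-6.7 19.2 89.5  0.  71.4 95. ]
[0.22453645 2.70625915] [[0.0092157  0.01671442]
 [0.01671442 0.05592954]] 94.99853539878565
```

Torque is now 0.44 N m against 0.225 free, about 105–114 N by both torque and angle. Let go.

```bash
python3 -m handwheel '[[[0,0,0],[0,0,0]],[[0,0,0],[0,0,0]],[[0,0,0],[0,0,0]],[[0,0,0],[0,0,0]]]';python3 -c "from h import *
st()"; python3 -m handwheel '[[[0,0,0],[0,0,0]],[[0,0,0],[0,0,0]],[[0,0,0],[0,0,0]],[[0,0,0],[0,0,0]],[[0,0,0],[0,0,0]]]' 0.05; python3 -m handwheel '[[[0,0,-0.01],[0,0,0]],[[0,0,-0.03],[0,0,0]],[[0,0,-0.04],[0,0,0]],[[0,0,-0.04],[0,0,0]],[[0,0,0],[0,0,0]],[[0,0,0],[0,0,0]]]';python3 -c "from h import *
st();shot('wrist','w20');delta([.42,.1,.26])"
```

```text
time_s: 21.65
tool_pos: [0.6126, 0.0487, 0.1398]
tool_rot: [[-0.202, -0.979, -0.001], [-0.979, 0.202, 0.001], [-0.001, 0.002, -1.0]]
contact_force: [-5.0, -0.8, 5.7]
opening: 0.122
t 21.65 [0.6126 0.0487 0.1398] yaw -101.65 z [-0.001  0.001 -1.   ] F [-5.  -0.8  5.7] T [-0.051  0.852  0.326] op 0.0113 q [-6.7 19.2 89.5  0.  71.4 94.9]
time_s: 22.15
tool_pos: [0.6133, 0.048, 0.1394]
tool_rot: [[-0.205, -0.979, 0.0], [-0.979, 0.205, 0.0], [-0.0, -0.0, -1.0]]
contact_force: [-0.6, -0.6, -0.4]
opening: 0.534
time_s: 22.75
tool_pos: [0.614, 0.0479, 0.2615]
tool_rot: [[-0.205, -0.979, 0.004], [-0.979, 0.205, -0.0], [-0.0, -0.004, -1.0]]
contact_force: [-0.3, 0.6, -0.0]
opening: 0.549
t 22.75 [0.614  0.0479 0.2615] yaw -101.84 z [ 0.004 -0.    -1.   ] F [-0.3  0.6 -0. ] T [ 0.021  0.039 -0.005] op 0.0505 q [-6.8 13.7 82.1  0.  84.  95.1]
shift [-0.0113  0.1996 -0.0005] from [0.6131 0.048  0.2595] yaw -101.84 t 22.8
```

View pics/w20.png

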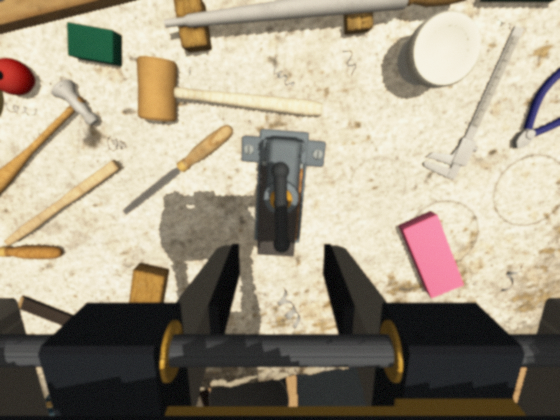

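The handle, from (281,172) to (281,243), turned with the gripper. The block is still under it, and I'm backing off to check it.

```bash
python3 -m handwheel '[[[-0.0022,0.04,0],[0,0,0]],[[-0.0022,0.04,0],[0,0,0]],[[-0.0022,0.04,0],[0,0,0]],[[-0.0022,0.04,0],[0,0,0]],[[-0.0022,0.04,0],[0,0,0]],[[0,0,0],[0,0,0]],[[0,0,0],[0,0,0]],[[0,0,0],[0,0,0]]]';python3 -c "from h import *
st();shot('wrist','w21',(180,0,380,150),4);print(cam('wrist'));shot('top','t21');shot('scene','s21',(220,140,310,230),6)"
```

```text
time_s: 23.6
tool_pos: [0.4202, 0.0995, 0.259]
tool_rot: [[-0.206, -0.979, -0.001], [-0.979, 0.206, -0.0], [0.0, 0.001, -1.0]]
contact_force: [-0.1, -0.2, 0.4]
opening: 0.543
t 23.6 [0.4202 0.0995 0.259 ] yaw -101.86 z [-0.001 -0.    -1.   ] F [-0.1 -0.2  0.4] T [ 0.077 -0.013 -0.028] op 0.0499 q [ -2.8 -14.4 110.4  -0.   84.1  99.1]
(array([[311.9545625 ,   0.        , 280.93506889],
       [  0.        , 311.9545625 , 210.04996863],
       [  0.        ,   0.        ,   1.        ]]), array([[-2.04606330e-01, -9.78844340e-01, -8.43636888e-05],
       [-9.37016792e-01,  1.95838255e-01,  2.89217754e-01],
       [-2.83082640e-01,  5.92548335e-02, -9.57263330e-01]]), array([0.18357619, 0.33094659, 0.53719771]))
```

View pics/w21.png

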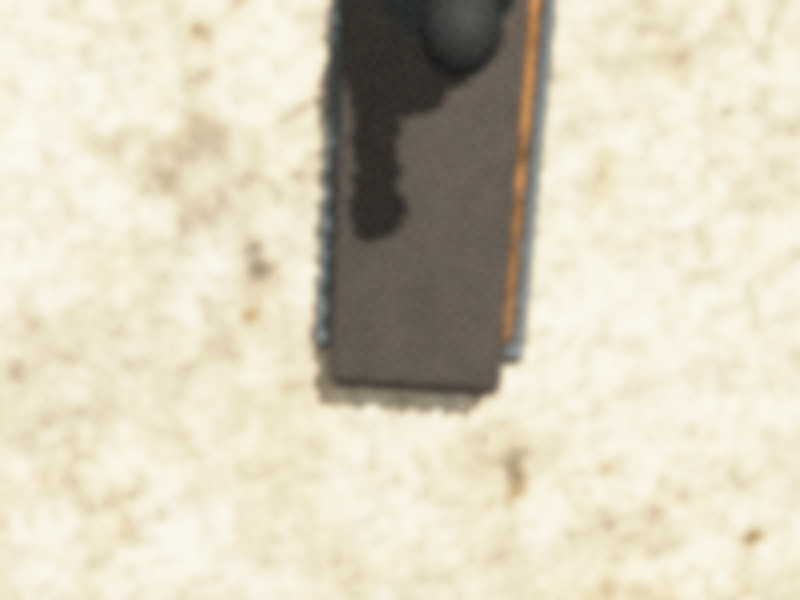

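View pics/t21.png

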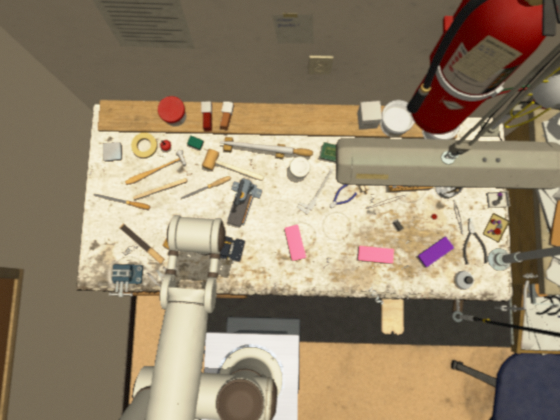

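View pics/s21.png

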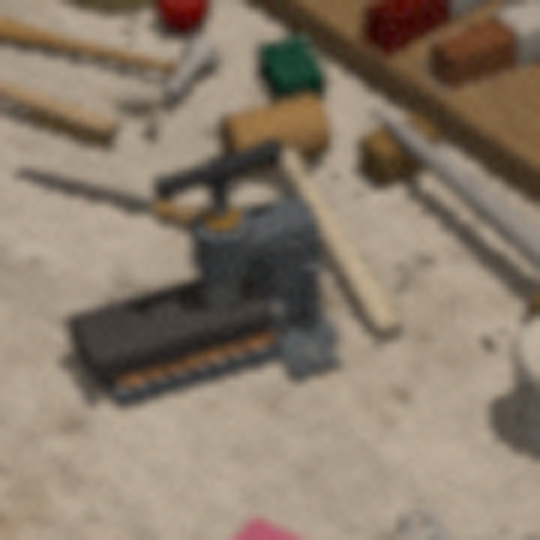

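The block still sits on the cork: its end is at row 96 (crop row 385) and the rim front at row 89. The bystanders look unmoved in the top view. Last numeric check:

```bash
python3 - <<'E'
from h import *
C=cam('wrist');e=np.array([.9632,-.2689]);n=np.array([.2689,.9632]);O=np.array([.6150,.0482])
def q(x,y,z):
    d=ray(C,(180+x/4,y/4),z)[:2]-O;return np.round([d@e,d@n],4)
for nm,u,v,z in [('rimL',333,20,.0155),('rimL',320,340,.0155),('rimR',550,20,.0155),('rimR',521,340,.0155),('rimfront',515,358,.0155),('bL',341,60,.0385),('bL',333,340,.0385),('bR',522,60,.0385),('bR',500,340,.0385),('end',345,380,.0385),('end',490,386,.0385)]: print(nm,q(u,v,z))
st()
E
```

```text
rimL [-0.0025  0.0304]
rimL [-0.0866  0.0301]
rimR [ 0.0015 -0.0306]
rimR [-0.0826 -0.0303]
rimfront [-0.0878 -0.0289]
bL [-0.0184  0.0262]
bL [-0.0883  0.0249]
bR [-0.0152 -0.0222]
bR [-0.0852 -0.0224]
end [-0.0987  0.0209]
end [-0.0976 -0.0207]
t 23.75 [0.4205 0.0995 0.2593] yaw -101.88 z [-0.001 -0.    -1.   ] F [ 0.7  0.4 -0.3] T [ 0.036 -0.013 -0.035] op 0.0498 q [ -2.8 -14.4 110.4  -0.   84.1  99.1]
```

```bash
python3 -c "from cell import env
print(env.sign_off())"
```

```text
the job is handed in; nothing more can be done
None
```

The charcoal block is clamped, and I handed the job in at about 24 s of the 72 s allowed. I laid the block on the cork and pushed it against the stop with the fingers until it went no further (about 16 N). Then I turned the T-handle about 3.4 rad clockwise, let go and backed the arm clear.

**Pad force:** about 105–115 N. Turning torque rose from about 0.225 N m free to 0.44 N m. The angle past first contact (about 0.66 rad) and the torque rise agreed to within about 10 N. Single torque readings scattered by roughly 0.03 N m, about 15 N.

**Block position (last wrist picture):** the outer end is about 10–11 mm beyond the rim front, where 11 mm means fully home. It is centred to about 1.5 mm and square to within 1°. Absolute distances in that picture read about 2 mm further out than in the earlier close-up. The rim front shifted by the same amount, so I put this down to calibration and edge picking.

**Bystanders:** no tool looked moved, and the arm touches nothing. I judged this by eye from the pictures rather than measuring it. The arm hid the hardwood block in the last top view, but the wrist view just before showed it, only partly in frame.

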